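# Snap the split clip onto the guard pivot pin with the fitting fork

### The arm

A 6-joint arm with a two-finger parallel gripper is mounted at the origin on the work surface; the furniture and walls round the work are solid. World frame = base frame: x ahead of the robot, y to its left, z up, the work surface at z = 0. Lengths are in m, angles in degrees, forces in N, time in s.
With the tool pointing down it reaches from about 0.25 to 0.725 m from the base axis. Payload 9.7 kg.
Tool frame: the origin (TCP) lies at the very end of the fingers, on their centre line; the grasp point (between the pads) lies 19 mm behind it; z points along the fingers, y is the direction in which the jaws open and shut (so a half turn about z gives the same grasp; the last joint's range is limited). The gripper opens to 85 mm and grips with 20 to 120 N. Pads are 22 mm wide; open, the fingers measure 114 mm over their backs; the gripper's body (76 mm by 85 mm) begins 54 mm behind the grasp point. The pads swing forward as they close: fully open they stand 13 mm farther back than shut.
Start: joints at [71.219, 4.979, 10.078, 95.1, 0, 90], TCP at [0.177, 0.521, 0.231] pointing down, gripper open.
Joint ranges: [-179.16, 179.16], [-48.56, 103.87], [-65.8, 70.77], [-126.05, 130.52], [-82.76, 87.17], [-180, 180]. Speed limits (degrees/s): [127.2, 127.2, 147.25, 180, 180, 180].

### API

Orientations are given as [roll, pitch, yaw] about the fixed x, y, z axes, in that order (R = Rz(yaw) Ry(pitch) Rx(roll)).
In Python, from cell import bot gives the robot as it stands. The module is installed in compiled form; this text tells all that it offers.
- The arm moves only by the tool servo_tool, never from a script. Its argument "deltas" is a list that holds one entry, the list of rows, each a list of 7 numbers: the turn, a rotation vector about the tool's x, y, z in rad, then the shift along the tool's x, y, z in m, then the opening, from 0 (shut) to 1 (fully open). A call has 1 to 10 rows; each row shifts and turns the commanded pose from where the row before left it, along the tool's axes as they then stand; what a row does not reach is not made up. A row lasts 1/8 s, in which the tool goes at most 62.5 mm and 10.7 degrees, less where a joint would pass 70% of its speed; a pose out of reach is approached as far as the arm can. A call with a gripper value outside its range is refused whole. The fingers move at their own pace and stop on an object; "grip_force" is the grip in N (left out, the last holds). Time passes only in rows, so rows that do not move let the fingers close. It gives the time, the measured TCP pose, the force and the opening at its end, in the units of the state.
- bot.state(): the state, without advancing time (a new reading comes with each control period).
- bot.grab_frame(name): name is "side" or "top"; returns the picture (480x640x3 uint8, red, green, blue); there is no depth.
- bot.camera_model(name): a dict with "K" (3x3 intrinsics, pixels), "R" (3x3) and "t" (3): a world point X has camera coordinates R X + t. Camera axes: x right, y down, z forward; pixel columns grow to the right and rows downward; lengths in m; the calibration is good to about 2 mm. A picture is of the moment at which its call begins. camera_model takes no time and is no camera call.
- bot.close_job(): hands the job in, once; it reports no verdict.
The state is a dict: "clock": time; "joint_positions": joint angles; "qvel": joint speeds; "effort": joint torques, N m; "tcp_pos": TCP position; "orientation": TCP orientation; "force": force on the tool from outside, world axes, zero at the start; "torque": the same for the moment, N m; "grip_width": finger opening in m.
Only numpy, scipy, OpenCV 4.12 (cv2) and the standard library are available. Lean on these libraries where they do the work, as an engineer would, in place of code of your own. Each camera call takes 0.05 s, during which the arm holds its last target. There are 200 camera calls.

### The job

Take the wooden-handled fitting fork by its handle and use it to push the split clip that lies on the pivot bracket sideways into the groove of the pin until it snaps on, then keep pressing with the fork so that the clip is held fully home with about 15 N (at least 10 N for half a second, never more than 25 N). Draw the fork back out, leaving the clip on the pin, and lay the fork flat on the table again about where it lay. Do not touch the clip with the gripper and leave the other things alone.

Things in the scene. Friction and masses are not known exactly. Their poses are not given: they have to be found in the camera images.
- slot_mid (a point): Middle of the slot in the flat top of the grey bracket, 30 mm above the table. x axis = level direction in which the clip must be pushed, z up. A steel pin stands upright in the slot at y = 0, but anywhere from x = -5 to +5 mm (its place is not reported). It sits in a rubber bush and yields about 1 mm per 6 N along x.
- bracket: The pivot bracket, bolted down; origin 30 mm below slot_mid, same axes. Flat top: x -75 to +47, y -36 to +36 mm; foot flange 8 mm high (bolts to 13 mm): x -85 to +55, y -48 to +48 mm. The pin's groove lies directly on the flat top: neck 18 mm across, 9 mm high, below a head 25 mm across that reaches 29 mm above the top.
- clip_seat (a point): Centre of the seat of the loose dark steel split clip (where the pin's axis comes to lie), half-way up its 6 mm thickness; x axis = out of its open mouth. It lies flat on the bracket top, on the -x side of the pin, mouth roughly towards it. The jaws meet the pin when this point is about 15 mm short of the pin's axis; the bridge stops on the pin when it is 1 mm past it.
- clip: The split clip; origin 3 mm below clip_seat on its underside, same axes. From above a U: a straight bridge, 36 mm wide (y -18 to +18), flat back at x = -18, inside at x = -10 mm; two sprung jaws, outer sides at y = +-16 mm, end in round nubs at x = 8 mm that leave a 14 mm mouth (foremost point x = 11.5). They lie 6 mm thick, flat on the bracket.
- clip_jaw_left (a joint): Opening of the clip's left (+y) jaw, rad: 0 relaxed, about 0.09 when spread widest over the pin, back to 0 once snapped in. Spreading takes a peak push of roughly 7 to 12 N; the clip snaps in when clip_seat is less than about 7 mm short of the pin's axis. After the bridge meets the pin the push rises with the bush.
- clip_jaw_right (a joint): Opening of the clip's right (-y) jaw, the same.
- fork_grip (a point): Centre of the fitting fork's handle, the place to grip it, 11 mm above its flat underside; x axis along the tool towards the prongs, z up. Wooden handle: 120 mm long (x -60 to +60), 16 mm wide in y, 22 mm high. The fork lies flat on the table, weighs about 0.2 kg and balances some 20 mm ahead of this point.
- fork_mouth (a point): Middle of the straight pocket floor of the fork's steel head, 105 mm ahead of fork_grip and 4 mm above the flat underside, same axes. Two prongs run 12 mm ahead of it; the pocket between them is 41 mm wide at the floor and 46 mm at the tips and takes the clip's 36 mm bridge.
- fork: The fitting fork; origin 11 mm below fork_grip on its underside, same axes. A steel neck, 12 mm wide and 8 mm high, leads from the handle to the head, 8 mm thick; its cross-bar is 56 mm wide and 14 mm deep, behind fork_mouth.
- key: Bystander, not to be disturbed: 8 mm hex key lying flat, 49x114x7 mm; origin at the centre of its underside.
- tin: Bystander, not to be disturbed: round tin, 66 mm across, 24 high; origin at the centre of its underside.
- nut: Bystander, not to be disturbed: steel hex nut, 20 mm, 10 high; origin at the centre of its underside.
- bolt: Bystander, not to be disturbed: hex bolt standing on its head, 53 mm high; origin at the centre of its underside.
- star: Bystander, not to be disturbed: black star knob, 50 mm, 27 high; origin at the centre of its underside.
- wedge: Bystander, not to be disturbed: oak wedge lying flat, 32x110x21 mm; origin at the centre of its underside.
- flange: Bystander, not to be disturbed: steel flange ring lying flat, 91 mm across, 16 high; origin at the centre of its underside.
Things that resemble listed ones, but are neither listed nor needed, are in the scene too. What is shaped like the bracket but orange is not meant.

How it is judged:
By the outcome, as a careful person would: the job done as asked, in the order asked, and still so for the second after the job is handed in, with the robot touching nothing.
It also fails if it takes over 64 s, if anything falls off the work surface, if the arm or the gripper's body presses on something with over 40 N, if the wrist force passes 120 N, or if a joint passes its speed limit or range.

## Working session

There is one attempt and no reset: what is moved stays moved. The work goes in short steps, Python scripts to look and compute and a tool call to move; the robot and the scene stay as the last step left them, time stands still between calls to the robot, and variables do not carry over. Pictures are saved under pics/ and viewed, and the job is handed in when it is done.

Besides the shell and the picture viewer there is one more tool, called after ">>>" by a JSON object that holds its "fn" and its "kwargs", one argument or row to a line. servo_tool: Moves the arm, as the interface text tells. Its arguments: {"type":"object","properties":{"deltas":{"type":"array"},"grip_force":{"type":"number"}},"required":["deltas"]}

```bash
mkdir -p pics
python3 - <<'E'
from cell import bot
import cv2
for n in("top","side"):
    f=bot.grab_frame(n); cv2.imwrite(f"pics/{n}0.png",f[:,:,::-1])
    m=bot.camera_model(n); print(n,m)
print(bot.state())
E
```

```text
top {'K': array([[600.81074727,   0.        , 317.17311917],
       [  0.        , 600.81074727, 245.62646093],
       [  0.        ,   0.        ,   1.        ]]), 'R': array([[-0.01706282, -0.99981615,  0.00874819],
       [-0.9901677 ,  0.0156819 , -0.13900359],
       [ 0.13884084, -0.01103397, -0.99025324]]), 't': array([0.12762331, 0.46942912, 1.5113915 ])}
side {'K': array([[560.34932137,   0.        , 322.93059534],
       [  0.        , 560.34932137, 240.12231354],
       [  0.        ,   0.        ,   1.        ]]), 'R': array([[ 0.8193132 , -0.5733013 , -0.00717637],
       [-0.33306654, -0.46572756, -0.8198564 ],
       [ 0.4666825 ,  0.67410938, -0.57252422]]), 't': array([-0.30493135,  0.25365712,  1.56070374])}
{'clock': 0.1, 'joint_positions': array([7.12169909e+01, 5.00771483e+00, 1.00390160e+01, 9.50989393e+01,
       5.76263028e-04, 9.00002472e+01]), 'qvel': array([ 0.02947333, -0.04295937, -0.00645033,  0.03318033, -0.08421286,
       -0.04317123]), 'effort': array([ 1.76271576e-03, -5.21562231e+01,  4.65653551e+01,  1.60068262e-02,
        4.99179066e-05, -2.89065019e-05]), 'tcp_pos': array([0.17702421, 0.52052002, 0.2306564 ]), 'orientation': array([-1.79932362e+02, -5.75970821e-04,  1.61216743e+02]), 'force': array([-1.03925172,  0.00450732,  0.12572053]), 'torque': array([-0.01544801,  0.00275321,  0.01439341]), 'grip_width': 0.08526533450138422}
```

View pics/top0.png

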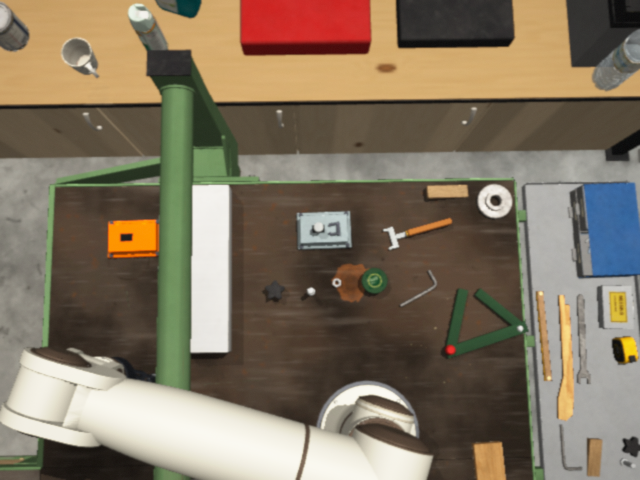

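View pics/side0.png

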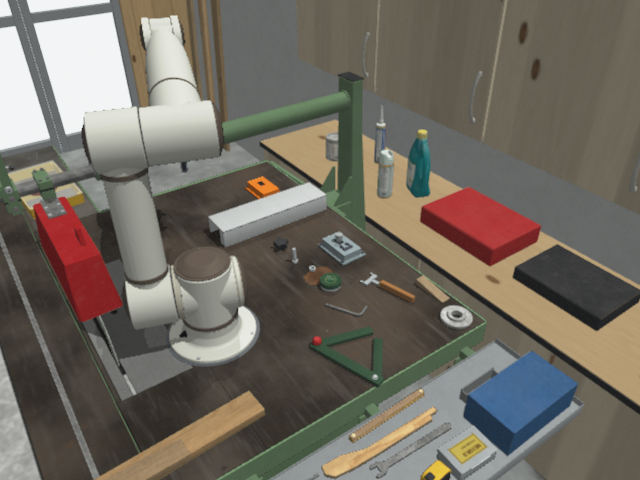

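```bash
cat > h.py <<'E'
import numpy as np, cv2
from cell import bot
def ray(n,uv):
    m=bot.camera_model(n); d=m["R"].T@np.linalg.inv(m["K"])@np.array([uv[0],uv[1],1.]); return -m["R"].T@m["t"],d
def onz(n,uv,z):
    o,d=ray(n,uv); return o+d*(z-o[2])/d[2]
def proj(n,X):
    m=bot.camera_model(n); p=m["K"]@(m["R"]@np.array(X)+m["t"]); return p[:2]/p[2]
def tri(a,b):
    (o1,d1),(o2,d2)=ray("top",a),ray("side",b)
    s=np.linalg.lstsq(np.c_[d1,-d2],o2-o1,rcond=None)[0]; return (o1+s[0]*d1+o2+s[1]*d2)/2, np.linalg.norm(o1+s[0]*d1-o2-s[1]*d2)
def crop(n,f,x0,y0,w,h,k,name):
    cv2.imwrite(f"pics/{name}.png",cv2.resize(f[y0:y0+h,x0:x0+w,::-1],None,fx=k,fy=k,interpolation=cv2.INTER_CUBIC))
E
python3 - <<'E'
from h import *
np.set_printoptions(precision=4,suppress=True)
f=cv2.imread("pics/top0.png")[:,:,::-1]; g=cv2.imread("pics/side0.png")[:,:,::-1]
crop("top",f,285,175,200,140,4,"ct"); crop("side",g,270,210,200,140,4,"cs")
print("post top",tri((169,63),(350,77)))
for n in("top","side"): print(n,-bot.camera_model(n)["R"].T@bot.camera_model(n)["t"])
# tube axis: sample of heights for plane
for uv in((176,90),(177,200),(177,340)): print([onz("top",uv,z) for z in(.3,.5,.6)])
# side tube pixels line, intersect with x,y plane candidates
print("tube end",tri((177,88),(342,101)))
print("box corners",tri((230,185),(328,193)),tri((230,352),(222,228)))
print("box left",onz("top",(192,352),.07))
for uv in((325,230),(420,232),(462,192),(495,200)): print(uv,onz("top",uv,.02))
E
```

```text
post top (array([0.7751, 0.4064, 0.4518]), np.float64(0.0006073903510347446))
top [0.2571 0.1369 1.5608]
side [-0.394  -1.1088  1.0993]
[array([0.7836, 0.4267, 0.3   ]), array([0.7001, 0.3808, 0.5   ]), array([0.6584, 0.3578, 0.6   ])]
[array([0.5371, 0.4208, 0.3   ]), array([0.4927, 0.3758, 0.5   ]), array([0.4705, 0.3532, 0.6   ])]
[array([0.2413, 0.4163, 0.3   ]), array([0.2439, 0.3719, 0.5   ]), array([0.2451, 0.3498, 0.6   ])]
tube end (array([0.7527, 0.4113, 0.3706]), np.float64(0.012396495929327992))
box corners (array([0.6275, 0.3372, 0.0715]), np.float64(0.006303779362502784)) (array([0.2064, 0.3365, 0.0829]), np.float64(0.0028527616544946933))
box left [0.2089 0.4302 0.07  ]
(325, 230) [0.5139 0.0987 0.02  ]
(420, 232) [ 0.5047 -0.1484  0.02  ]
(462, 192) [ 0.6095 -0.2633  0.02  ]
(495, 200) [ 0.5867 -0.349   0.02  ]
```

View pics/ct.png

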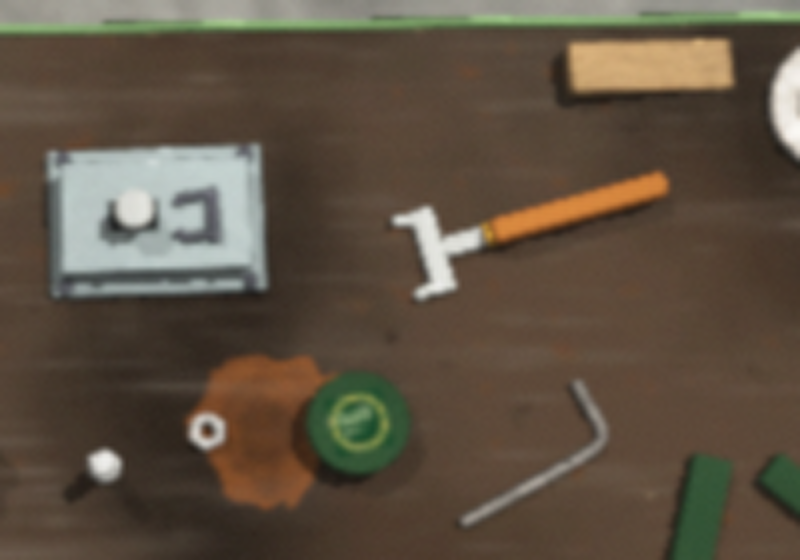

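View pics/cs.png

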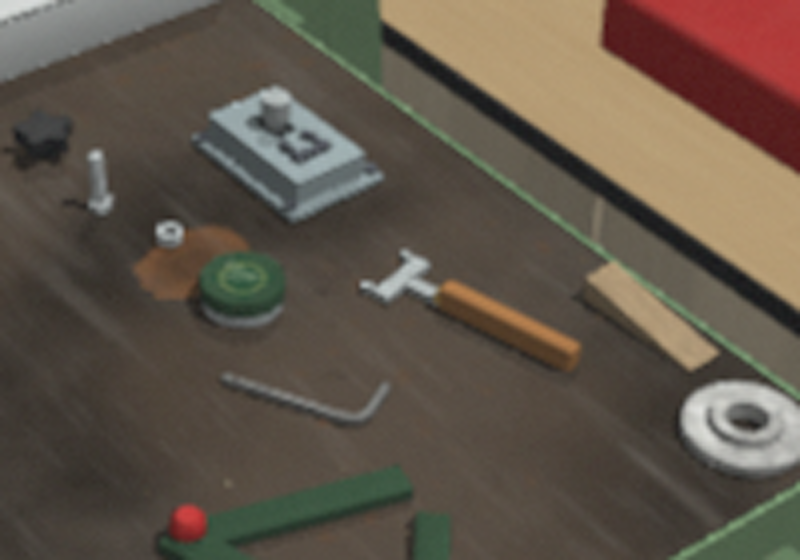

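```bash
cat > meas.py <<'E'
from h import *
np.set_printoptions(precision=4,suppress=True)
def fork(f,zt=.022,roi=(375,170,100,100)):
    x,y,w,h=roi; hsv=cv2.cvtColor(f,cv2.COLOR_RGB2HSV)
    m=cv2.inRange(hsv,(5,140,120),(20,255,255)); k=np.zeros_like(m); k[y:y+h,x:x+w]=m[y:y+h,x:x+w]
    c=max(cv2.findContours(k,0,2)[0],key=cv2.contourArea); return cv2.minAreaRect(c)
def fork_pose(f,zt=.022,**kw):
    r=fork(f,**kw); b=cv2.boxPoints(r); P=np.array([onz("top",p,zt) for p in b])
    e=[(P[i]+P[(i+1)%4])/2 for i in range(4)]
    i=0 if np.linalg.norm(P[0]-P[1])<np.linalg.norm(P[1]-P[2]) else 1
    a,c=e[i],e[i+2]
    if a[1]>c[1]: a,c=c,a
    d=c-a; return r,(a+c)/2,np.degrees(np.arctan2(d[1],d[0])),np.linalg.norm(d)
E
python3 - <<'E'
from meas import *
f=cv2.imread("pics/top0.png")[:,:,::-1].copy()
r,c,yaw,L=fork_pose(f); print("fork",r,c,yaw,L)
print("gripper tcp px",proj("top",[.177,.521,.231]))
# clip: dark pixels on bracket top, pin: bright blob
g=cv2.cvtColor(f,cv2.COLOR_RGB2GRAY); 
crop("top",f,295,205,60,48,13,"cb")
print("flange corners est", [onz("top",(285+u/4-.375,175+v/4-.375),.03) for u,v in ((62,155),(248,148),(255,270),(66,275))])
E
```

```text
fork ((428.5377502441406, 226.13211059570312), (6.31858491897583, 47.11466598510742), 74.05460357666016) [ 0.5196 -0.171   0.022 ] 105.12687471574854 0.123840281249279
gripper tcp px [135.1574 370.3755]
flange corners est [array([0.5569, 0.1626, 0.03  ]), array([0.5596, 0.0419, 0.03  ]), array([0.4796, 0.0393, 0.03  ]), array([0.4783, 0.1611, 0.03  ])]
```

View pics/cb.png

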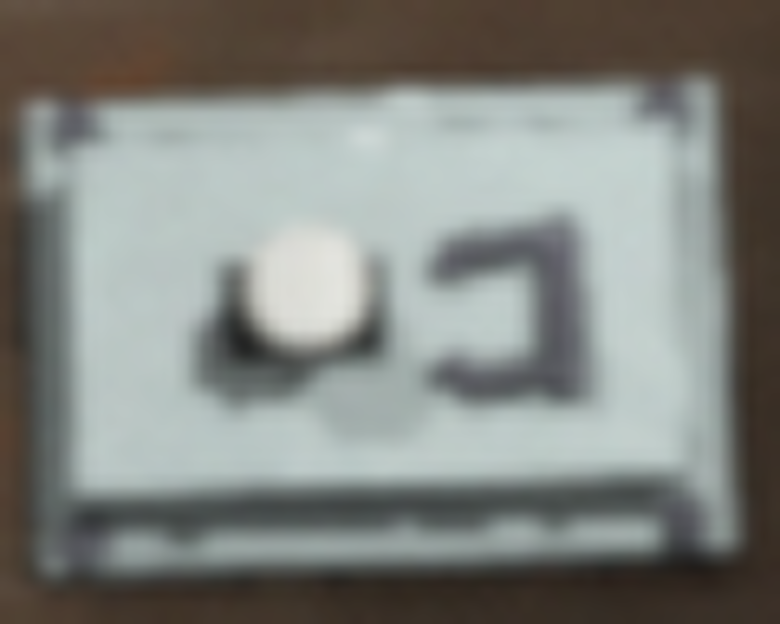

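Run:
```python
from meas import *
P=lambda u,v,z,x0=295,y0=205,k=13: onz("top",(x0+(u+.5)/k-.5,y0+(v+.5)/k-.5),z)
pin=P(307,288,.059); c=[P(*q,.03) for q in((75,140),(680,125),(690,478),(75,495))]
print("pin",pin,"corners",c)
d=(c[0]-c[1])+(c[3]-c[2]); yb=np.degrees(np.arctan2(d[1],d[0])); print("bracket yaw",yb,"centre",sum(c)/4)
d=d/np.linalg.norm(d); print("slot_mid",sum(c)/4+.014*d, "pin x", (pin-sum(c)/4)@d-.014)
b0,b1=P(572,215,.036),P(588,395,.036); n1,n2=P(430,275,.036),P(430,382,.036)
print("bridge ends",b0,b1,np.linalg.norm(b0-b1),"yaw",np.degrees(np.arctan2((b0-b1)[1],(b0-b1)[0]))+90,"nubs",n1,n2)
h=P(437,250,.008,285,175,4); print("head",h)
hc=fork_pose(cv2.imread("pics/top0.png")[:,:,::-1])[1]; q=h-hc; print("yaw via head",np.degrees(np.arctan2(q[1],q[0])),np.linalg.norm(q))
for n,p in dict(wedge=(448,192)).items(): print(n,[onz("top",(285+u/4,175+v/4),.021) for u,v in((567,40),(732,38),(735,90),(570,95))])
```

```text
pin [0.5161 0.1169 0.059 ] corners [array([0.5518, 0.1622, 0.03  ]), array([0.553 , 0.0415, 0.03  ]), array([0.4818, 0.0412, 0.03  ]), array([0.4803, 0.1631, 0.03  ])]
bracket yaw 90.62988370808746 centre [0.5167 0.102  0.03  ]
slot_mid [0.5165 0.116  0.03  ] pin x 0.0008548789276846738
bridge ends [0.534  0.0637 0.036 ] [0.4978 0.0614 0.036 ] 0.03626137477884702 yaw 93.74521598953976 nubs [0.5223 0.0922 0.036 ] [0.5009 0.0926 0.036 ]
head [ 0.4942 -0.0816  0.008 ]
yaw via head 105.86063806158033 0.09404133781253547
wedge [array([ 0.6294, -0.1711,  0.021 ]), array([ 0.6292, -0.2799,  0.021 ]), array([ 0.5942, -0.28  ,  0.021 ]), array([ 0.5925, -0.1715,  0.021 ])]
```

Candidates for the fork: the orange-handled fork at top (428,226), and the wooden tools on the tray at (565,350) and (543,335), which are off the table. I choose (428,226), since it has the pocketed steel head. For the bracket I take the grey one at (325,230), not the orange one at (133,238). The clip is the dark U at (334,229), and the crops confirm all three. The first move lifts over the green rail, whose top is about z 0.43.

>>> {"fn": "servo_tool", "kwargs": {
  "deltas": [
    [[0,0,0.1,0,0,-0.05,1],[0,0,0.174,0,0,-0.05,1],[0,0,0.174,0,0,-0.05,1],[0,0,0.174,0,0,-0.05,1],[0,0,0.175,0,0,-0.05,1],[0,0,0.175,0,0,-0.04,1]]
  ]
}}

```text
clock: 0.85
tcp_pos: [0.1824, 0.5364, 0.4876]
orientation: [178.3, -2.4, 107.7]
force: [9.1, 26.1, 17.6]
grip_width: 0.0854
```

>>> {"fn": "servo_tool", "kwargs": {
  "deltas": [
    [[0,0,0,-0.04,0.008,0,1],[0,0,0,-0.06,0.0115,0,1],[0,0,0,-0.06,0.0115,0,1],[0,0,0,-0.06,0.0115,0,1],[0,0,0,-0.06,0.0115,0,1],[0,0,0,-0.06,0.0115,0,1],[0,0,0,-0.06,0.0115,0,1],[0,0,0,-0.06,0.0115,0,1],[0,0,0,-0.06,0.0115,0.03,0.7],[0,0,0,-0.06,0.0115,0.05,0.7]]
  ]
}}

```text
clock: 2.1
tcp_pos: [0.4616, 0.0369, 0.3997]
orientation: [178.2, -2.3, 108.0]
force: [1.2, 0.3, -0.9]
grip_width: 0.0595
```

>>> {"fn": "servo_tool", "kwargs": {
  "deltas": [
    [[0,0,0,-0.06,0.0115,0.04,0.6],[0,0,0,-0.06,0.0115,0.05,0.6],[0,0,0,-0.04,0.0,0.05,0.6],[0,0,0,0,0,0.04,0.6],[0,0,0,0,0,0,0.6]]
  ]
}}

```text
clock: 2.72
tcp_pos: [0.5225, -0.0785, 0.2297]
orientation: [178.6, -2.5, 108.0]
force: [0.3, 0.8, -0.2]
grip_width: 0.0514
```

Run:
```python
from meas import *
s=bot.state(); print(s["tcp_pos"],s["orientation"],s["joint_positions"],s["force"],s["qvel"])
f=bot.grab_frame("side"); crop("side",f,270,180,200,150,4,"s1")
```

```text
[ 0.5225 -0.0785  0.2297] [178.5659  -2.5084 107.9898] [-10.1013   1.8321   6.5634  94.6465   2.888   61.9425] [ 0.2872  0.7812 -0.1717] [ 0.8275 -1.4962  6.1481  2.8357  0.0206 -0.1712]
```

View pics/s1.png

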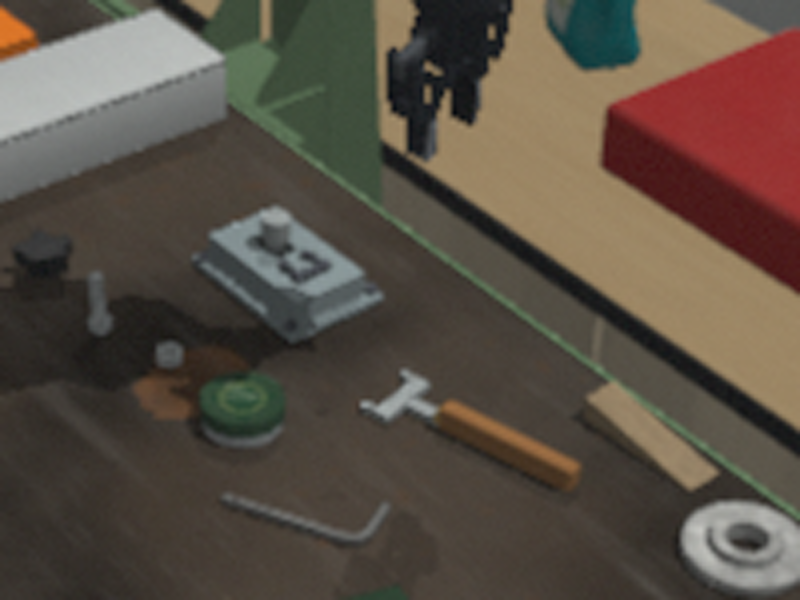

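```bash
cat >> h.py <<'E'
from scipy.spatial.transform import Rotation as Ro
def go(p,yaw,pitch=0,roll=180):
    s=bot.state(); A=Ro.from_euler("xyz",s["orientation"],degrees=True); B=Ro.from_euler("xyz",[roll,pitch,yaw],degrees=True)
    print("turn",(A.inv()*B).as_rotvec().round(4),"shift after turn",B.inv().apply(np.array(p)-s["tcp_pos"]).round(4))
E
python3 -c "
from h import *
go([.5196,-.171,.1],105.5)"
```

```text
turn [ 0.0277 -0.0425  0.0436] shift after turn [-0.0883 -0.0283  0.1326]
```

>>> {"fn": "servo_tool", "kwargs": {
  "deltas": [
    [[0.0277,-0.0425,0.0436,0,0,0,0.6],[0,0,0,-0.044,-0.014,0.03,0.6],[0,0,0,-0.044,-0.014,0.05,0.6],[0,0,0,0,0,0.05,0.6],[0,0,0,0,0,0,0.6]]
  ]
}}

```text
clock: 3.4
tcp_pos: [0.52, -0.1666, 0.1061]
orientation: [-179.9, -0.1, 105.5]
force: [-0.0, -0.4, 1.0]
grip_width: 0.0514
```

Run:
```python
from meas import *
s=bot.state(); print(s["tcp_pos"],s["orientation"],s["force"],s["qvel"])
go([.5196,-.171,.003],105.5)
f=bot.grab_frame("side"); crop("side",f,340,200,100,110,5,"s2")
f=bot.grab_frame("top"); crop("top",f,360,170,130,100,5,"t2")
```

```text
[ 0.52   -0.1666  0.1061] [-179.9487   -0.0584  105.5088] [-0.0005 -0.3599  1.0029] [ 0.7911 -1.9084  5.2962  2.5825  0.0679  0.0431]
turn [-0.0009 -0.001   0.0002] shift after turn [-0.0042 -0.0015  0.1031]
```

View pics/s2.png

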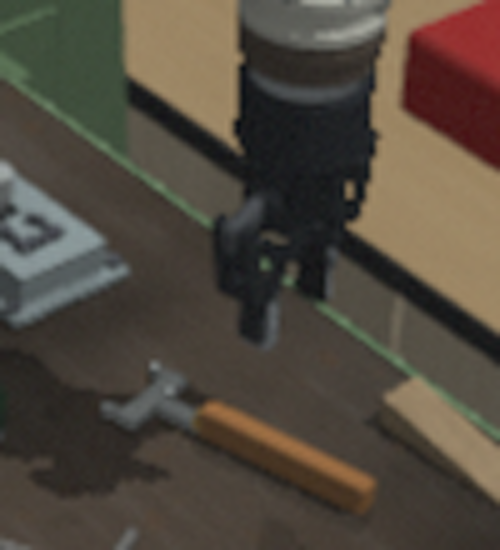

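View pics/t2.png

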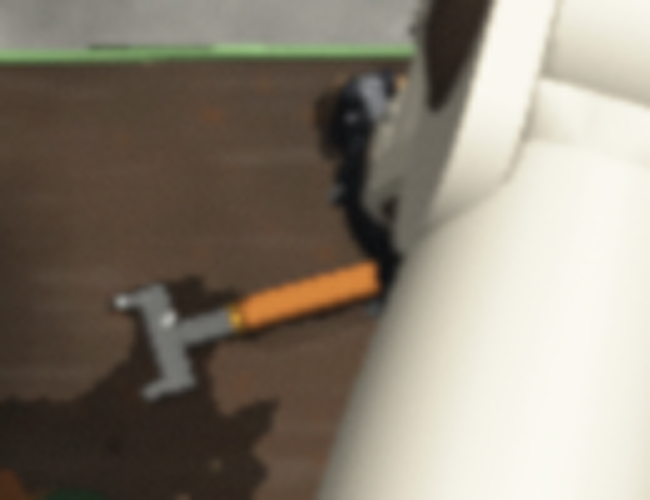

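>>> {"fn": "servo_tool", "kwargs": {
  "deltas": [
    [[0,0,0,-0.004,-0.0015,0.035,0.6],[0,0,0,0,0,0.04,0.6],[0,0,0,0,0,0.015,0.5],[0,0,0,0,0,0.01,0.5],[0,0,0,0,0,0,0.5]]
  ]
}}

```text
clock: 4.12
tcp_pos: [0.5215, -0.1713, 0.0082]
orientation: [179.8, 0.1, 105.5]
force: [0.4, -0.3, -0.3]
grip_width: 0.0427
```

Run:
```python
from meas import *
go([.5196,-.171,.004],105.5)
f=bot.grab_frame("side"); crop("side",f,340,240,80,80,7,"s3")
```

```text
turn [0.003  0.0017 0.0005] shift after turn [ 0.0008 -0.0017  0.0042]
```

View pics/s3.png

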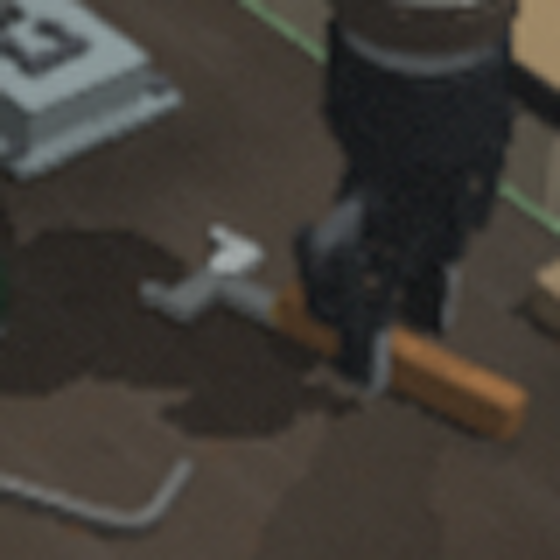

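>>> {"fn": "servo_tool", "kwargs": {
  "deltas": [
    [[0,0,0,0.001,-0.002,0.004,0.5],[0,0,0,0,0,0,0.2],[0,0,0,0,0,0,0],[0,0,0,0,0,0,0],[0,0,0,0,0,0,0],[0,0,0,0,0,0,0]]
  ],
  "grip_force": 110
}}

```text
clock: 4.92
tcp_pos: [0.5189, -0.171, 0.0037]
orientation: [179.8, 0.1, 105.5]
force: [-1.5, 0.7, 5.9]
grip_width: 0.0132
```

>>> {"fn": "servo_tool", "kwargs": {
  "deltas": [
    [[0,0,0,0,0,-0.01,0],[0,0,0,0,0,-0.03,0],[0,0,0,0,0,-0.04,0],[0,0,0,0,0,-0.02,0],[0,0,0,0,0,0,0],[0,0,0,0,0,0,0]]
  ]
}}

```text
clock: 5.68
tcp_pos: [0.5179, -0.1707, 0.1019]
orientation: [180.0, 0.0, 105.5]
force: [-0.3, 0.4, -2.3]
grip_width: 0.0135
```

Run:
```python
from meas import *
s=bot.state(); print(s["force"],s["grip_width"],s["tcp_pos"],s["orientation"])
f=bot.grab_frame("side"); crop("side",f,330,200,110,110,6,"s4")
f=bot.grab_frame("top"); crop("top",f,360,180,110,80,7,"t4")
```

```text
[-0.2805  0.3762 -2.3305] 0.013461581430365502 [ 0.5179 -0.1707  0.1019] [179.9601   0.0091 105.5082]
```

View pics/s4.png

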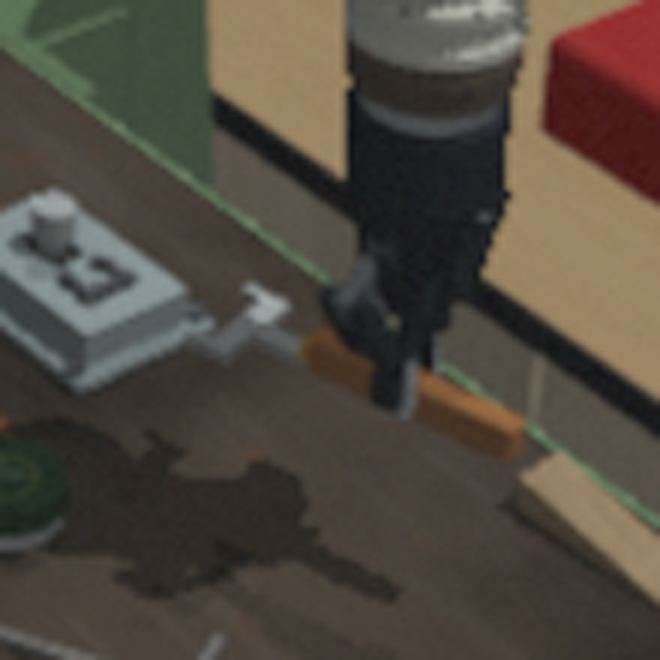

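View pics/t4.png

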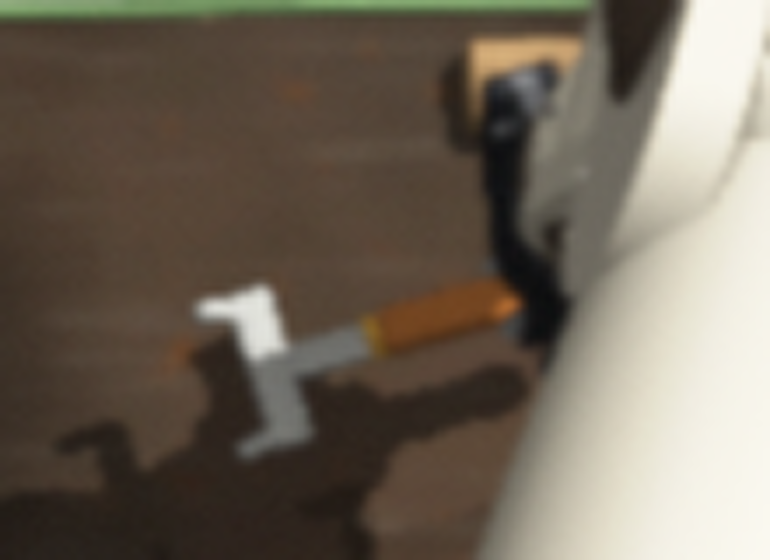

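Run:
```python
from meas import *
s=bot.state(); P=lambda u,v,z: onz("top",(360+(u+.5)/7-.5,180+(v+.5)/7-.5),z)
a,b=P(197,306,.106),P(241,452,.106); m=(a+b)/2; print(a,b,np.linalg.norm(a-b))
c,e=P(266,285,.106),P(310,438,.106); print("crossbar back ends",c,e,np.linalg.norm(c-e))
print("yaw from bar",np.degrees(np.arctan2((c-e)[1],(c-e)[0]))+90, "yaw from tips",np.degrees(np.arctan2((a-b)[1],(a-b)[0]))+90)
R=Ro.from_euler("xyz",s["orientation"],degrees=True)
for q in (m,(c+e)/2): print("in tool",R.inv().apply(q-s["tcp_pos"]))
d=np.array([-.0105,1,0]); pin=np.array([.5163,.1169,0])
go(pin-d*(.082+.105)+[0,0,.1],90.6)
```

```text
[ 0.5139 -0.0538  0.106 ] [ 0.4618 -0.0675  0.106 ] 0.05383143757847981
crossbar back ends [ 0.521  -0.0784  0.106 ] [ 0.4664 -0.0918  0.106 ] 0.056257678548544375
yaw from bar 103.86128138808894 yaw from tips 104.71722212207942
in tool [ 0.1139  0.0006 -0.0044]
in tool [ 0.0888 -0.0003 -0.0044]
turn [ 0.0001 -0.0002  0.2602] shift after turn [0.1005 0.0016 0.0016]
```

>>> {"fn": "servo_tool", "kwargs": {
  "deltas": [
    [[0,0,0.13,0,0,0,0],[0,0,0.13,0,0,0,0],[0,0,0,0.03,0.001,0,0],[0,0,0,0.04,0.001,0,0],[0,0,0,0.03,0,0.02,0],[0,0,0,0,0,0.03,0],[0,0,0,0,0,0.01,0],[0,0,0,0,0,0,0],[0,0,0,0,0,0,0]]
  ]
}}

```text
clock: 6.9
tcp_pos: [0.5199, -0.0713, 0.0439]
orientation: [179.8, 0.0, 90.6]
force: [0.6, 0.9, -1.4]
grip_width: 0.0137
```

Run:
```python
from meas import *
s=bot.state(); print(s["force"],s["torque"],s["tcp_pos"],s["orientation"])
d=np.array([-.0105,1,0]); pin=np.array([.5163,.1169,0])
go(pin-d*(.082+.105)+[0,0,.036],90.6)
f=bot.grab_frame("side"); crop("side",f,310,200,100,100,6,"s5")
f=bot.grab_frame("top"); crop("top",f,290,200,100,60,8,"t5")
```

```text
[ 0.5958  0.8902 -1.3585] [-0.0069  0.0023  0.0297] [ 0.5199 -0.0713  0.0439] [179.8149   0.0377  90.5715]
turn [ 0.0032  0.0007 -0.0005] shift after turn [ 0.0012 -0.0016  0.0079]
```

View pics/s5.png

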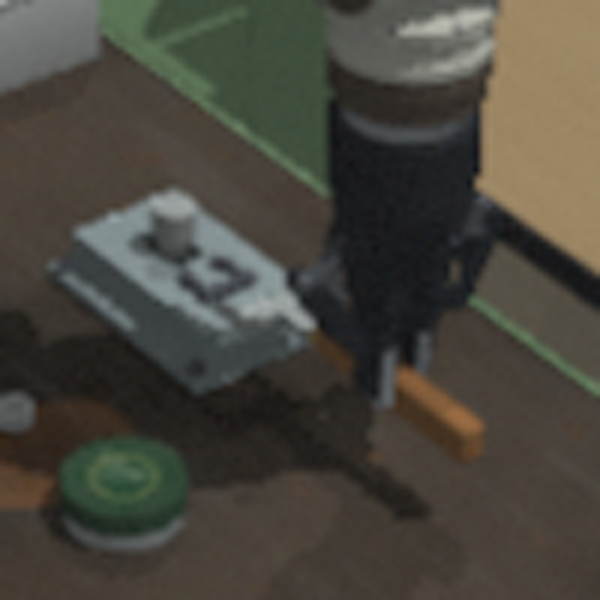

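View pics/t5.png

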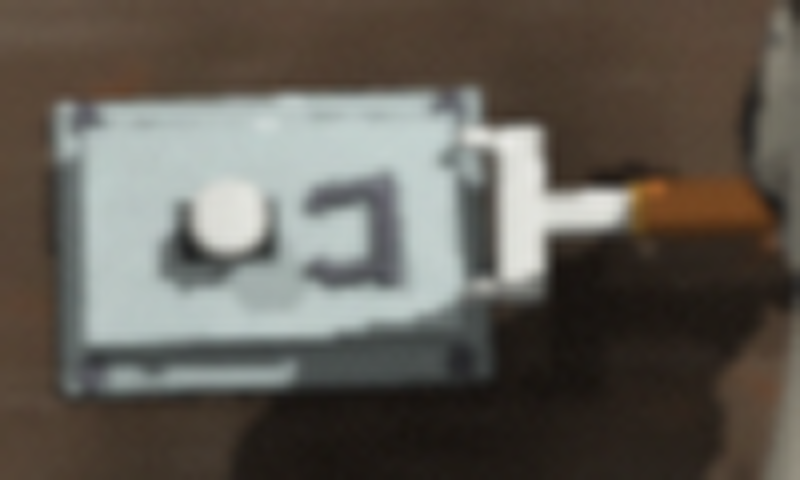

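Run:
```python
from meas import *
s=bot.state(); P=lambda u,v,z: onz("top",(290+(u+.5)/8-.5,200+(v+.5)/8-.5),z)
d=np.array([-.0105,1,0]); n=np.array([1,.0105,0])
for k,(u,v,z) in dict(pin=(229,217,.059),bar=(522,211,.048),neck=(590,209,.048),clipbk=(401,231,.036),b1=(392,175,.036),b2=(408,287,.036),nub1=(312,198,.036),nub2=(312,270,.036),t1=(466,138,.048),t2=(466,286,.048)).items():
    q=P(u,v,z); print(k,q,"along",(q@d).round(4),"lat",(q@n).round(4))
```

```text
pin [0.5162 0.1168 0.059 ] along 0.1114 lat 0.5174
bar [0.5185 0.023  0.048 ] along 0.0176 lat 0.5188
neck [0.5188 0.0012 0.048 ] along -0.0042 lat 0.5189
clipbk [0.5147 0.0612 0.036 ] along 0.0558 lat 0.5153
b1 [0.533  0.0637 0.036 ] along 0.0581 lat 0.5337
b2 [0.4964 0.0594 0.036 ] along 0.0542 lat 0.497
nub1 [0.5259 0.0896 0.036 ] along 0.0841 lat 0.5269
nub2 [0.5024 0.0901 0.036 ] along 0.0848 lat 0.5034
t1 [0.5425 0.0403 0.048 ] along 0.0346 lat 0.5429
t2 [0.4946 0.0415 0.048 ] along 0.0363 lat 0.495
```

>>> {"fn": "servo_tool", "kwargs": {
  "deltas": [
    [[0.003,0,0,0,-0.0022,0.004,0],[0,0,0,0,0,0.004,0],[0,0,0,0,0,0,0],[0,0,0,0,0,0,0]]
  ]
}}

```text
clock: 7.5
tcp_pos: [0.5172, -0.0708, 0.035]
orientation: [-179.9, 0.0, 90.6]
force: [0.5, -0.3, -0.7]
grip_width: 0.0133
```

>>> {"fn": "servo_tool", "kwargs": {
  "deltas": [
    [[0,0,0,0.01,0,-0.0007,0],[0,0,0,0.01,0,0,0],[0,0,0,0.006,0,0,0],[0,0,0,0.004,0,0,0],[0,0,0,0.004,0,0,0],[0,0,0,0.004,0,0,0],[0,0,0,0.004,0,0,0],[0,0,0,0.002,0,0,0],[0,0,0,0,0,0,0],[0,0,0,0,0,0,0]]
  ]
}}

```text
clock: 8.75
tcp_pos: [0.5167, -0.0269, 0.0356]
orientation: [-179.9, 0.0, 90.6]
force: [0.0, -0.9, -2.0]
grip_width: 0.0133
```

Run:
```python
from meas import *
s=bot.state(); print(s["force"],s["torque"],s["tcp_pos"],s["orientation"])
f=bot.grab_frame("top"); crop("top",f,290,200,100,60,8,"t6")
f=bot.grab_frame("side"); crop("side",f,320,215,70,50,10,"s6")
```

```text
[ 0.0238 -0.8701 -1.997 ] [-0.0047 -0.0367 -0.0241] [ 0.5167 -0.0269  0.0356] [-179.9483    0.0292   90.6058]
```

View pics/t6.png

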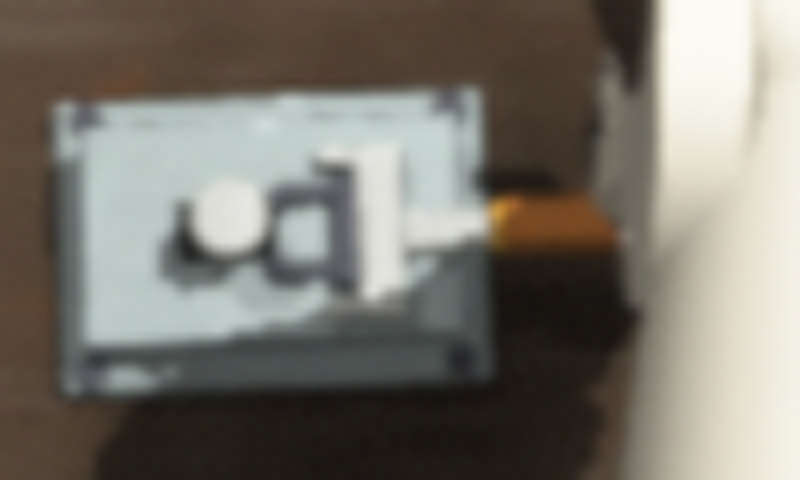

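View pics/s6.png

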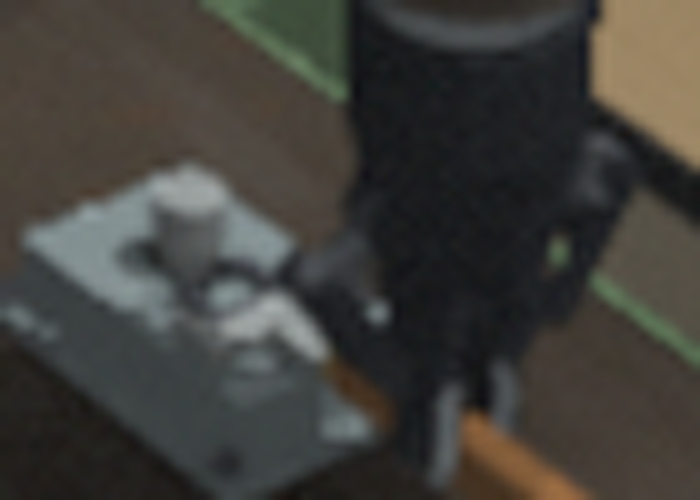

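>>> {"fn": "servo_tool", "kwargs": {
  "deltas": [
    [[0,0,0,0.002,0.001,0,0],[0,0,0,0.002,0,0,0],[0,0,0,0.002,0,0,0],[0,0,0,0.002,0,0,0],[0,0,0,0,0,0,0]]
  ]
}}

```text
clock: 9.48
tcp_pos: [0.5177, -0.0187, 0.0357]
orientation: [-180.0, 0.0, 90.6]
force: [0.1, 0.5, -1.1]
grip_width: 0.0137
```

>>> {"fn": "servo_tool", "kwargs": {
  "deltas": [
    [[0,0,0,0.001,0,0,0],[0,0,0,0.001,0,0,0],[0,0,0,0.001,0,0,0],[0,0,0,0,0,0,0]]
  ]
}}

```text
clock: 9.98
tcp_pos: [0.5177, -0.0163, 0.0357]
orientation: [-180.0, 0.1, 90.6]
force: [0.3, -4.9, 0.0]
grip_width: 0.0137
```

Jaws are now on the pin.

>>> {"fn": "servo_tool", "kwargs": {
  "deltas": [
    [[0,0,0,0.001,0,0,0],[0,0,0,0.001,0,0,0],[0,0,0,0,0,0,0]]
  ]
}}

```text
clock: 10.35
tcp_pos: [0.5177, -0.0146, 0.0358]
orientation: [-180.0, 0.1, 90.6]
force: [0.6, -7.4, -1.7]
grip_width: 0.0131
```

>>> {"fn": "servo_tool", "kwargs": {
  "deltas": [
    [[0,0,0,0.001,0,0,0],[0,0,0,0.001,0,0,0],[0,0,0,0,0,0,0]]
  ]
}}

```text
clock: 10.72
tcp_pos: [0.5176, -0.0124, 0.0357]
orientation: [-180.0, 0.1, 90.6]
force: [0.6, -5.5, -1.6]
grip_width: 0.0128
```

>>> {"fn": "servo_tool", "kwargs": {
  "deltas": [
    [[0,0,0,0.001,0,0,0],[0,0,0,0.001,0,0,0],[0,0,0,0,0,0,0]]
  ]
}}

```text
clock: 11.1
tcp_pos: [0.5176, -0.0096, 0.0356]
orientation: [-180.0, -0.0, 90.6]
force: [0.0, -0.7, -1.9]
grip_width: 0.0133
```

>>> {"fn": "servo_tool", "kwargs": {
  "deltas": [
    [[0,0,0,0.001,0,0,0],[0,0,0,0.001,0,0,0],[0,0,0,0.001,0,0,0],[0,0,0,0.001,0,0,0],[0,0,0,0,0,0,0]]
  ]
}}

```text
clock: 11.72
tcp_pos: [0.5175, -0.0057, 0.0356]
orientation: [-179.9, 0.0, 90.6]
force: [-0.2, -0.2, -1.6]
grip_width: 0.0133
```

>>> {"fn": "servo_tool", "kwargs": {
  "deltas": [
    [[0,0,0,0.001,0,0,0],[0,0,0,0.001,0,0,0],[0,0,0,0,0,0,0]]
  ]
}}

```text
clock: 12.1
tcp_pos: [0.5175, -0.0038, 0.0356]
orientation: [-180.0, 0.0, 90.6]
force: [-0.2, -0.9, -1.8]
grip_width: 0.0135
```

>>> {"fn": "servo_tool", "kwargs": {
  "deltas": [
    [[0,0,0,0.001,0,0,0],[0,0,0,0.001,0,0,0],[0,0,0,0,0,0,0]]
  ]
}}

```text
clock: 12.48
tcp_pos: [0.5175, -0.0019, 0.0356]
orientation: [-180.0, 0.0, 90.6]
force: [-0.5, -0.8, -1.9]
grip_width: 0.0134
```

>>> {"fn": "servo_tool", "kwargs": {
  "deltas": [
    [[0,0,0,0.001,0,0,0],[0,0,0,0,0,0,0]]
  ]
}}

```text
clock: 12.72
tcp_pos: [0.5175, -0.0012, 0.0357]
orientation: [-180.0, 0.1, 90.6]
force: [-1.1, -3.0, -0.5]
grip_width: 0.0134
```

>>> {"fn": "servo_tool", "kwargs": {
  "deltas": [
    [[0,0,0,0.001,0,0,0],[0,0,0,0,0,0,0]]
  ]
}}

```text
clock: 12.98
tcp_pos: [0.5175, -0.0005, 0.0357]
orientation: [-180.0, 0.1, 90.6]
force: [0.2, -7.1, -0.9]
grip_width: 0.0135
```

>>> {"fn": "servo_tool", "kwargs": {
  "deltas": [
    [[0,0,0,0.001,0,0,0],[0,0,0,0,0,0,0],[0,0,0,0,0,0,0]]
  ]
}}

```text
clock: 13.35
tcp_pos: [0.5175, 0.0, 0.0357]
orientation: [-180.0, 0.2, 90.6]
force: [0.2, -10.0, -0.4]
grip_width: 0.0133
```

>>> {"fn": "servo_tool", "kwargs": {
  "deltas": [
    [[0,0,0,0.0006,0,0,0],[0,0,0,0,0,0,0],[0,0,0,0,0,0,0]]
  ]
}}

```text
clock: 13.72
tcp_pos: [0.5175, 0.0003, 0.0358]
orientation: [-180.0, 0.2, 90.5]
force: [-1.4, -10.7, -1.3]
grip_width: 0.0135
```

>>> {"fn": "servo_tool", "kwargs": {
  "deltas": [
    [[0,0,0,0.001,0,0,0],[0,0,0,0,0,0,0],[0,0,0,0,0,0,0]]
  ]
}}

```text
clock: 14.1
tcp_pos: [0.5174, 0.0009, 0.0358]
orientation: [-180.0, 0.2, 90.5]
force: [-0.8, -13.1, 0.2]
grip_width: 0.0136
```

>>> {"fn": "servo_tool", "kwargs": {
  "deltas": [
    [[0,0,0,0,0,0,0],[0,0,0,0,0,0,0],[0,0,0,0,0,0,0]]
  ]
}}

```text
clock: 14.48
tcp_pos: [0.5175, 0.0009, 0.0359]
orientation: [-180.0, 0.2, 90.5]
force: [-0.9, -13.7, 0.5]
grip_width: 0.0136
```

Run:
```python
from meas import *
for i in range(3):
    f=bot.grab_frame("top"); print(bot.state()["force"])
crop("top",f,290,200,100,60,8,"t7")
```

```text
[ -1.1732 -13.3009   0.2912]
[ -1.5617 -13.7993  -1.0528]
[ -0.8483 -13.229   -0.0677]
```

View pics/t7.png

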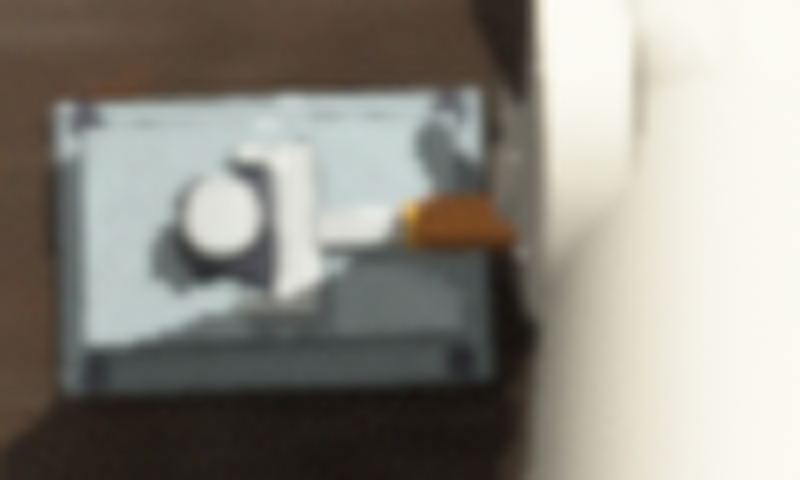

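>>> {"fn": "servo_tool", "kwargs": {
  "deltas": [
    [[0,0,0,0.0006,0,0,0],[0,0,0,0,0,0,0],[0,0,0,0,0,0,0],[0,0,0,0,0,0,0],[0,0,0,0,0,0,0],[0,0,0,0,0,0,0],[0,0,0,0,0,0,0],[0,0,0,0,0,0,0]]
  ]
}}

```text
clock: 15.62
tcp_pos: [0.5174, 0.0012, 0.0359]
orientation: [-180.0, 0.3, 90.5]
force: [0.0, -14.7, 1.0]
grip_width: 0.0135
```

>>> {"fn": "servo_tool", "kwargs": {
  "deltas": [
    [[0,0,0,-0.002,0,0,0],[0,0,0,-0.003,0,0,0],[0,0,0,-0.004,0,0,0],[0,0,0,-0.008,0,0,0],[0,0,0,-0.015,0,0,0],[0,0,0,-0.02,0,0,0],[0,0,0,-0.02,0,0,0],[0,0,0,0,0,-0.02,0],[0,0,0,0,0,0,0]]
  ]
}}

```text
clock: 16.75
tcp_pos: [0.5191, -0.0696, 0.0569]
orientation: [179.9, 0.0, 90.6]
force: [-0.2, 0.1, -1.0]
grip_width: 0.0134
```

Run:
```python
from meas import *
s=bot.state(); print(s["force"],s["tcp_pos"],s["orientation"])
f=bot.grab_frame("top"); crop("top",f,290,190,110,70,7,"t8")
f=bot.grab_frame("side"); crop("side",f,310,200,100,100,6,"s8")
go([.518,-.1707,.1],105.5)
```

```text
[-0.1883  0.0979 -0.9572] [ 0.5191 -0.0696  0.0569] [179.9126   0.0436  90.563 ]
turn [-0.0008  0.0003 -0.2601] shift after turn [-0.098  -0.0274 -0.0447]
```

View pics/t8.png

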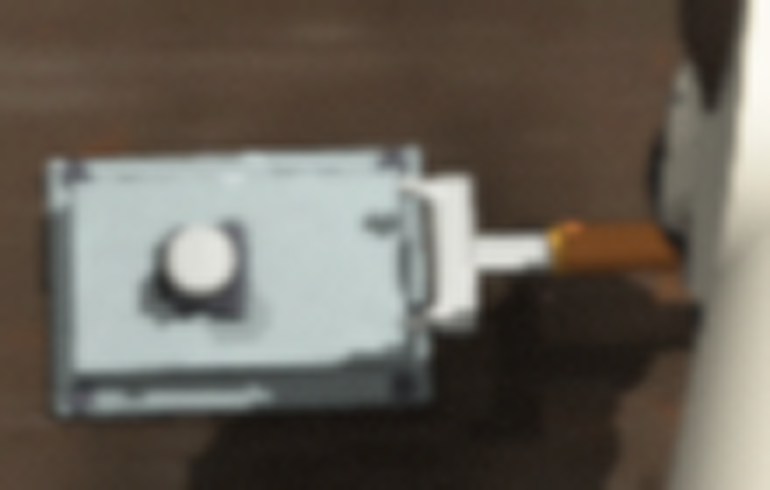

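View pics/s8.png

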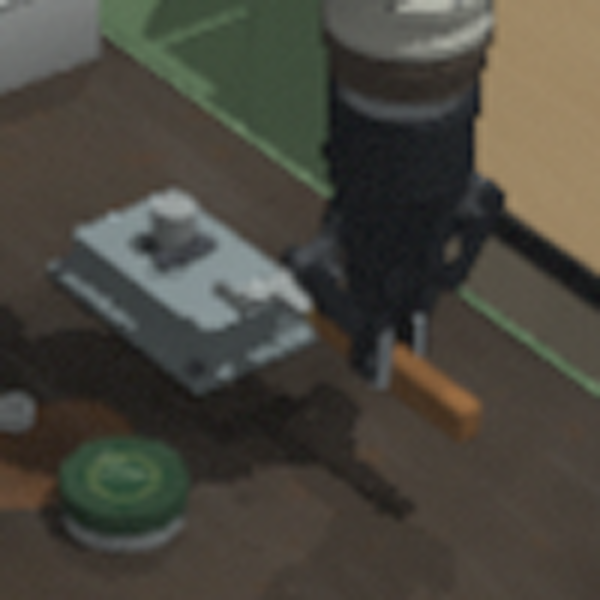

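The clip stays around the pin at (200,262) in the crop, and the fork is clear of it. Next I return the fork.

>>> {"fn": "servo_tool", "kwargs": {
  "deltas": [
    [[0,0,0,-0.02,0,-0.04,0],[0,0,0,-0.04,0,0,0],[0,0,0,-0.041,-0.001,0,0],[0,0,-0.13,0,0,0,0],[0,0,-0.13,0,0,0.02,0],[0,0,0,0,0,0.03,0],[0,0,0,0,0,0.025,0],[0,0,0,0,0,0,0],[0,0,0,0,0,0,0]]
  ]
}}

```text
clock: 17.98
tcp_pos: [0.5186, -0.1697, 0.0213]
orientation: [-180.0, 0.0, 105.5]
force: [1.3, -0.6, -2.0]
grip_width: 0.0134
```

Run:
```python
from meas import *
s=bot.state(); print(s["force"],s["tcp_pos"],s["orientation"])
go([.518,-.1707,.0045],105.5)
f=bot.grab_frame("side"); crop("side",f,340,220,80,90,7,"s9")
```

```text
[ 1.2626 -0.5961 -2.0376] [ 0.5186 -0.1697  0.0213] [-179.971     0.027   105.5217]
turn [-0.0005  0.0005  0.0004] shift after turn [-0.0009 -0.0008  0.0168]
```

View pics/s9.png

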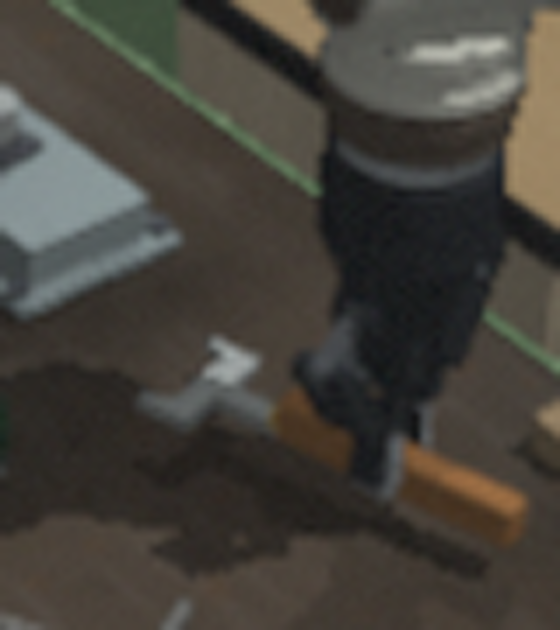

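>>> {"fn": "servo_tool", "kwargs": {
  "deltas": [
    [[0,0,0,0,0,0.007,0],[0,0,0,0,0,0.006,0],[0,0,0,0,0,0.002,0],[0,0,0,0,0,0.001,0],[0,0,0,0,0,0,0],[0,0,0,0,0,0,0]]
  ]
}}

```text
clock: 18.77
tcp_pos: [0.5183, -0.1697, 0.0049]
orientation: [-180.0, 0.0, 105.5]
force: [-0.0, -0.3, -1.6]
grip_width: 0.0132
```

>>> {"fn": "servo_tool", "kwargs": {
  "deltas": [
    [[0,0,0,0,0,0.001,0],[0,0,0,0,0,0,0],[0,0,0,0,0,0,0]]
  ]
}}

```text
clock: 19.15
tcp_pos: [0.5183, -0.1697, 0.0037]
orientation: [-179.9, 0.0, 105.5]
force: [0.2, -0.2, -1.8]
grip_width: 0.0133
```

>>> {"fn": "servo_tool", "kwargs": {
  "deltas": [
    [[0,0,0,0,0,0.0007,0],[0,0,0,0,0,0,0],[0,0,0,0,0,0,0]]
  ]
}}

```text
clock: 19.52
tcp_pos: [0.5183, -0.1697, 0.0037]
orientation: [-180.0, 0.0, 105.5]
force: [-3.1, 1.1, 5.1]
grip_width: 0.0134
```

On the table, with Fz up to +5 N. Release gently with a partial opening, then lift.

>>> {"fn": "servo_tool", "kwargs": {
  "deltas": [
    [[0,0,0,0,0,0,0.25],[0,0,0,0,0,0,0.35],[0,0,0,0,0,0,0.45],[0,0,0,0,0,0,0.45],[0,0,0,0,0,0,0.45]]
  ],
  "grip_force": 20
}}

```text
clock: 20.15
tcp_pos: [0.5183, -0.1697, 0.003]
orientation: [-179.9, 0.0, 105.5]
force: [0.3, -0.4, 0.0]
grip_width: 0.0381
```

>>> {"fn": "servo_tool", "kwargs": {
  "deltas": [
    [[0,0,0,0,0,-0.01,0.45],[0,0,0,0,0,-0.03,0.45],[0,0,0,0,0,-0.05,0.45],[0,0,0,0,0,-0.05,0.45],[0,0,0,-0.06,-0.01,-0.03,0.45],[0,0,0,-0.06,-0.03,0,0.45],[0,0,0,-0.05,-0.04,0,0.45],[0,0,0,0,-0.05,0,0.45],[0,0,0,0,-0.05,0,0.45],[0,0,0,0,0,0,0.45]]
  ]
}}

```text
clock: 21.4
tcp_pos: [0.3889, -0.3718, 0.1721]
orientation: [-180.0, 0.1, 105.3]
force: [0.9, -0.5, -0.5]
grip_width: 0.0381
```

Run:
```python
from meas import *
s=bot.state(); print(s["clock"],s["force"],s["tcp_pos"],s["orientation"])
f=bot.grab_frame("top"); crop("top",f,285,175,200,140,4,"t9")
try: print("fork",fork_pose(f)[1:])
except Exception as e: print(e)
f=bot.grab_frame("side"); crop("side",f,270,210,200,140,4,"s10")
```

```text
21.4 [ 0.9148 -0.5429 -0.4545] [ 0.3889 -0.3718  0.1721] [-179.9588    0.0747  105.3122]
fork (array([ 0.518 , -0.1701,  0.022 ]), np.float64(105.32284224599812), np.float64(0.12344101575434945))
```

View pics/t9.png

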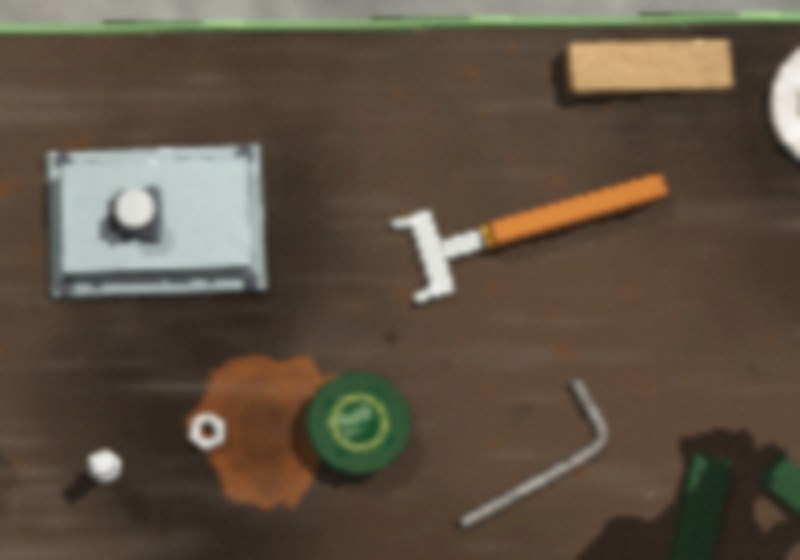

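View pics/s10.png

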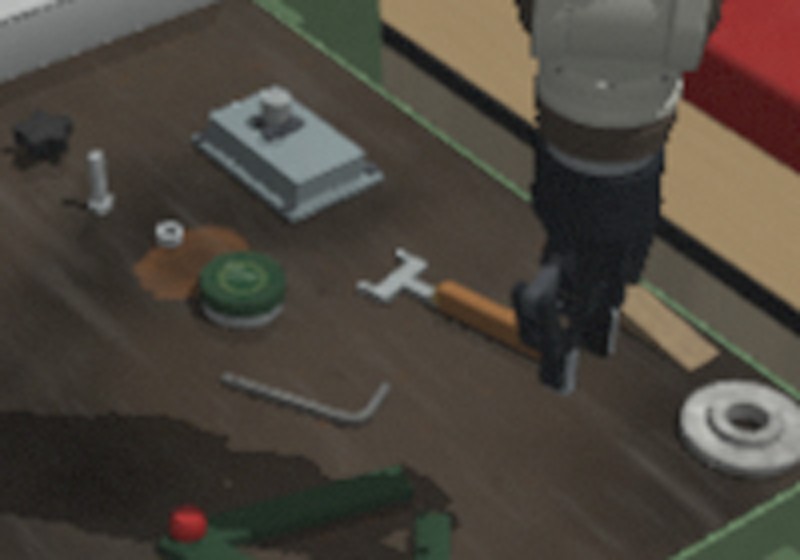

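The clip is on the pin, the fork lies flat within 2 mm of where it was, and the bystanders look undisturbed. The arm is free, so I hand in.

```bash
python3 -c "
from cell import bot
print(bot.close_job())"
```

```text
the job is handed in; nothing more can be done
None
```

The clip is snapped onto the pin and stayed there after the fork was drawn out. I handed the job in at about 21.5 s on the robot clock.

- **Push:** The highest push I read while the jaws spread was about 7.4 N. It then fell to below 1 N as the clip snapped in.
- **Hold:** I kept pressing with 13–15 N for about 1.5 s, reading 14.7 N at the end of the hold. I read the force only at the end of each move call, so a brief peak between readings would not show.
- **Fork:** It lies flat at (0.518, -0.170) m with a yaw of 105.3°. It started at (0.520, -0.171) m with 105.1°, so it is within about 2 mm and 0.2°.
- **Last pictures:** They show the dark clip around the pin and the gripper well clear. The tin, nut, bolt and key are where they were in the top view, and the wedge, flange and star show no change. The gripper never touched the clip.
- **Anomaly:** During the first fast lift the arm read a short force of up to about 26 N, before touching anything I intended. It was back to about 1 N at the next reading. I took it as an acceleration effect and did not check it further.
- **Other disagreement:** The gripper reported 13.4 mm on the 16 mm handle, but the fork stayed firm.

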